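# Clear the clogged T-slot of the fixture plate

### The job

One of the two T-slots of the steel fixture plate is clogged with two lumps of rock. Take the wooden-handled scraper, let its foot down into that slot through the wide pocket at the closed end and push it along the slot so that both lumps drop out of the open end into the catch tray; then stand the scraper upright on the bench again. Do not touch the lumps with the gripper, and leave the hold-down bolt in the other slot, the toe bone and the chisel where they are.

Things in the scene. Friction and masses are not known exactly. Their poses are not given: they have to be found in the camera images.
- plate: Fixed steel plate on feet, 126 (x) x 210 (y) x 95 mm high; origin under its centre, on the bench. Two T-slots run along its y axis at x = -32 and +32 mm; either may be the clogged one. Slot floor 57 mm above the bench; undercut 46 mm wide, z 57 to 83 mm; above it the neck, 24 mm wide, up to the top face at z = 95 mm. Both slots are open at the -y end, y = -105 mm, above the tray.
- pocket_a (a point): Centre of the pocket of the slot at x = -32 mm, at the height of the plate's top face; plate's frame (-32, +71, 95) mm; axes as the plate's. The pocket is open to above over the undercut's full 46 mm width (x) and 52 mm along the slot (y), down to the slot floor; beyond it an end wall closes the slot.
- pocket_b (a point): The same for the slot at x = +32 mm: plate's frame (+32, +71, 95) mm.
- tray_floor (a point): Centre of the inner floor of the grey catch tray fixed to the plate below the open ends; 8 mm above the bench, at (0, -153) mm in the plate's frame, axes as the plate's. Outside 120 (x) x 110 (y) mm, walls 3 mm thick, rim 36 mm above the bench: the scraper's foot can run out of the slot above the tray.
- scraper: Loose scraper, about 0.35 kg, standing on the bench, 124 mm high; origin under its foot's centre, z up. Steel foot 38 (x) x 34 (y) x 20 mm; stem 14 x 28 mm; collar at z 57 to 63; wooden handle 30 (x) x 40 (y) mm, z 62 to 124, to grip from above. x axis across the slot, either way round, the foot passes pocket and undercut, not the neck; it comes out at the open end or the pocket.
- clod_1_center (a point): Centre of one loose brown lump of rock, about 34 x 36 x 21 mm high, 0.05 kg, lying on the floor of the clogged slot, the one nearer the open end. Too wide for the neck.
- clod_2_center (a point): Centre of the other, alike lump, 40 to 50 mm behind the first in the same slot, towards the pocket, leaving the pocket free.
- bolt: Loose hold-down T-bolt standing in the other slot: square head 38 x 38 x 20 mm under the neck, stud, washer and hexagon nut above the plate, 58 mm high overall (its top is 115 mm above the bench); origin under the centre of its head. To be left alone.
- toe_bone: Loose fossil toe bone, 67 x 82 x 30 mm, on the bench between the plate and the robot; origin under its centre. To be left alone.
- chisel_1: Loose hand chisel with wooden handle, 52 x 183 x 19 mm, lying on the bench behind the plate; origin under its centre. To be left alone.
- clod_1: The lump of point clod_1_center; origin under its centre, 10.5 mm below that point.
- clod_2: The lump of point clod_2_center; origin under its centre, 10.5 mm below that point.
Things that resemble listed ones, but are neither listed nor needed, are in the scene too. Leave any turquoise look-alike of the scraper alone.

How it is judged:
By the outcome, as a careful person would: the job done as asked, in the order asked, and still so for the second after the job is handed in, with the robot touching nothing.
It also fails if it takes over 58 s, if anything falls off the work surface, if the arm or the gripper's body presses on something with over 40 N, if the wrist force passes 120 N, or if a joint passes its speed limit or range.

### The arm

A 7-joint arm with a two-finger parallel gripper is mounted at the origin on a cart in front of the work surface, level with it; the furniture and walls round the work are solid. World frame = base frame: x ahead of the robot, y to its left, z up, the work surface at z = 0. Lengths are in mm, angles in rad, forces in N, time in s.
With the tool pointing down it reaches from about 425 to 1025 mm from the base axis. Payload 9.4 kg.
Tool frame: the origin (TCP) lies at the very end of the fingers, on their centre line; the grasp point (between the pads) lies 19 mm behind it; z points along the fingers, x is the direction in which the jaws open and shut, and the axes are right-handed (so a half turn about z gives the same grasp; the last joint's range is limited). The gripper opens to 93 mm and grips with 3 to 60 N. Pads are 15 mm wide; open, the fingers measure 128 mm over their backs; the gripper's body (75 mm by 188 mm) begins 65 mm behind the grasp point.
Start: joints at [-1.304, 0.599, -0.003, 1.599, 0.002, 0.943, -0.08], TCP at [244.378, 682.571, 218.618] pointing down, gripper open.
Joint ranges: [-2.57, 2.57], [-0.35, 1.97], [-1.29, 1.29], [0.11, 2.56], [-1.05, 4.19], [0.11, 1.86], [-2.63, 2.63]. Speed limits (rad/s): [2.22, 2.22, 3.01, 3.01, 3.14, 3.14, 3.14].

### API

Orientations are given as [roll, pitch, yaw] about the fixed x, y, z axes, in that order (R = Rz(yaw) Ry(pitch) Rx(roll)).
In Python, from plant import manip gives the robot as it stands. The module is installed in compiled form; this text tells all that it offers.
- The arm moves only by the tool arm_command, never from a script. Its argument "moves" is a list of rows, each a list of 5 numbers: the shift along the world's x, y, z in cm, then the turn about the world's z in rad, then the opening in per cent of the stroke, from 0 (shut) to 100 (fully open). A call has 1 to 10 rows; each row is the pose to reach, as a shift and turn from the pose commanded when the call began; what a row does not reach only later rows make up. A row lasts 1/12 s, in which the tool goes at most 41.7 mm and 7.16 degrees, less where a joint would pass 70% of its speed; a pose out of reach is approached as far as the arm can. A call with a gripper value outside its range is refused whole. The fingers move at their own pace and stop on an object; "force" is the grip in N (left out, the last holds). Time passes only in rows, so rows that repeat a pose let the fingers close. It gives the time, the measured TCP pose, the force and the opening at its end, in the units of the state.
- manip.sense(): the state, without advancing time (a new reading comes with each control period).
- manip.read_camera(name): name is "side" or "top" or "wrist"; returns a dict with "img" (384x512x3 uint8, red, green, blue), "camera_matrix" (3x3 intrinsics, pixels), "origin" and "rotation" of the camera in the world; the wrist camera has in their place "T_tool_cam" (4x4, takes a point from camera to tool coordinates, whose origin is the TCP and whose axes are the tool frame's). Camera axes: x right, y down, z forward; pixel columns grow to the right and rows downward; lengths in mm; the calibration is good to about 2 mm. The wrist camera is an equidistant fisheye: a pixel r from the principal point sees the ray r / f radians off the axis. A picture is of the moment at which its call begins: read the wrist's pose just before it. There is no depth.
- manip.close_job(): hands the job in, once; it reports no verdict.
Trained networks look in a picture, given as the dict that the camera call returned (one of the last four; its "shot" number tells which), for a name from the list of things; names that differ only in an ending like _2 or _b are one class to them, and where a whole thing is asked for, a point or a joint stands for the part that bears it (a point fixed in the world has none). Each returns a list of dicts, best first, with "p" (0 to 1); they miss things now and then, are a little off and sometimes report something else, mostly with a low value. They report only what shows in the picture. A call takes as long as a camera call. They do not tell look-alikes from the thing itself.
- manip.search_frame(target, picture): "centre" ([column, row] in pixels, amid what is visible of it).
- manip.trace(target, picture): "mask" (384x512 bool, what is visible of it) and "centre" ([column, row] in pixels, amid what is visible of it).
The state is a dict: "clock": time; "joint_pos": joint angles; "joint_vel": joint speeds; "joint_torque": joint torques, N m; "tcp_pos": TCP position; "orientation": TCP orientation; "wrist_force": force on the tool from outside, world axes, zero at the start; "ft_torque": the same for the moment, N m; "gripper_width": opening from 0.0 (shut) to 1.0 (fully open).
Only numpy, scipy, OpenCV 4.12 (cv2) and the standard library are available. Lean on these libraries where they do the work, as an engineer would, in place of code of your own. Each camera call takes 0.05 s, during which the arm holds its last target.

## Working session

There is one attempt and no reset: what is moved stays moved. The work goes in short steps, Python scripts to look and compute and a tool call to move; the robot and the scene stay as the last step left them, time stands still between calls to the robot, and variables do not carry over. Pictures are saved under pics/ and viewed, and the job is handed in when it is done.

Besides the shell and the picture viewer there is one more tool, called after "Emit:" as a command line: name --pt "numbers of a row" for each row, then --argument value for the rest. arm_command: Moves the arm, as the interface text tells. Its arguments: {"type":"object","properties":{"moves":{"type":"array"},"force":{"type":"number"}},"required":["moves"]}

```bash
mkdir -p pics; cat > h.py <<'E'
import numpy as np, cv2
from plant import manip
def ray(p,px):
    K=p["camera_matrix"]; d=np.linalg.inv(K)@[px[0],px[1],1]; return np.array(p["origin"]),np.array(p["rotation"])@d
def onz(p,px,z):
    o,d=ray(p,px); return o+d*(z-o[2])/d[2]
def proj(p,X):
    c=np.array(p["rotation"]).T@(np.array(X)-p["origin"]); u=p["camera_matrix"]@c; return u[:2]/u[2]
def save(p,n,crop=None,s=1):
    im=p["img"][:,:,::-1]
    if crop: im=im[crop[1]:crop[3],crop[0]:crop[2]]
    cv2.imwrite("pics/"+n,cv2.resize(im,None,fx=s,fy=s,interpolation=cv2.INTER_CUBIC))
E
python3 - <<'E'
from h import *
print(manip.sense())
for n in ["top","side"]:
    p=manip.read_camera(n); save(p,n+"0.png",s=1.5); print(n,p["camera_matrix"],p["origin"],p["rotation"])
    for t in ["plate","scraper","clod_1","bolt","toe_bone","chisel_1"]:
        print(t,[(np.round(r["centre"]),round(r["p"],2)) for r in manip.search_frame(t,p)])
E
```

```text
{'clock': 0.0, 'joint_pos': array([-1.303709  ,  0.60016314, -0.00253077,  1.60011003,  0.00181   ,
        0.94293247, -0.0798061 ]), 'joint_vel': array([ 0.00174797, -0.00155508, -0.00093278,  0.00053016,  0.00237734,
       -0.00062501,  0.00064352]), 'joint_torque': array([-1.22919835e-03, -7.65053344e+01,  1.49724450e+00, -2.52349252e+01,
       -5.23295067e-02,  1.68818934e-02,  1.88420586e-04]), 'tcp_pos': array([244.2265008 , 682.1026692 , 217.73979694]), 'orientation': array([3.14143058e+00, 1.60293342e-03, 1.22705684e+00]), 'wrist_force': array([ 0.10484103, -0.84143997, -0.92431461]), 'ft_torque': array([-0.03417416,  0.02718492, -0.00308541]), 'gripper_width': 0.9993016935142464}
top [[495.36117675   0.         254.11289786]
 [  0.         495.36117675 195.05057681]
 [  0.           0.           1.        ]] [ 493.15389876  196.18807072 1451.63217914] [-3.06884061 -0.02637543 -1.548699  ]
plate [(array([282., 207.]), 0.94)]
scraper [(array([156., 226.]), 0.52), (array([178., 210.]), 0.47)]
clod_1 [(array([274., 196.]), 0.66)]
bolt [(array([284., 220.]), 0.59)]
toe_bone [(array([238., 281.]), 0.84)]
chisel_1 [(array([332., 135.]), 0.9)]
side [[455.96616879   0.         252.81786292]
 [  0.         455.96616879 188.70266345]
 [  0.           0.           1.        ]] [ 396.12084606 1185.33653125  554.11316306] [-2.00796415  0.00660152 -2.98475695]
plate [(array([262., 192.]), 0.76)]
scraper [(array([244., 230.]), 0.89), (array([245., 174.]), 0.73), (array([259., 250.]), 0.6)]
clod_1 [(array([242., 182.]), 0.64), (array([245., 176.]), 0.51)]
bolt [(array([269., 166.]), 0.78)]
toe_bone [(array([340., 220.]), 0.51), (array([257., 192.]), 0.48)]
chisel_1 [(array([195., 169.]), 0.46)]
```

```bash
sed -i 's/np.array(p\["rotation"\])/rot(p["rotation"])/' h.py; cat >> h.py <<'E'
from scipy.spatial.transform import Rotation as Ro
def rot(r):
    r=np.array(r); return r if r.shape==(3,3) else Ro.from_euler('xyz',r).as_matrix()
E
echo
```

```text
(no output)
```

View pics/top0.png

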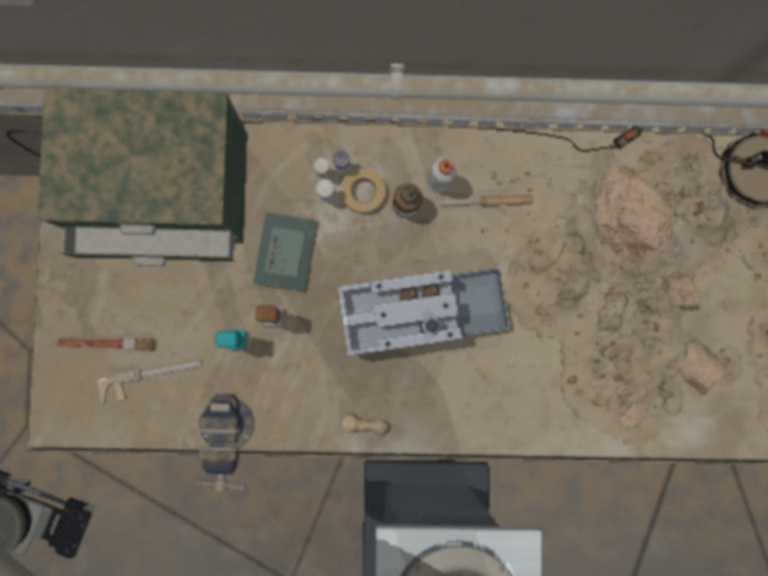

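View pics/side0.png

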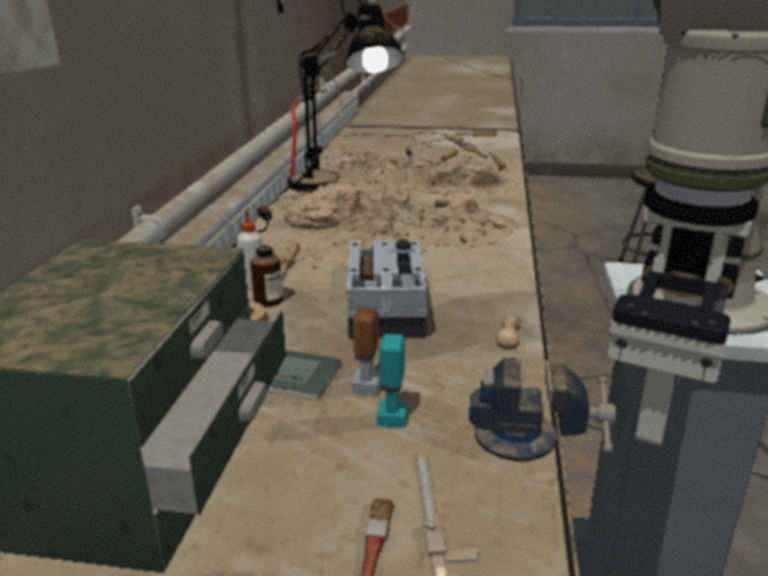

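Top view: the candidates for the scraper are the brown-handled one at (179,209) and the turquoise look-alike at (154,227); the brown one is the right choice. The clogged slot is the upper one (lumps about (272,197) and (286,194)), and the bolt is in the lower slot at (288,217). Next is a close crop for the fits.

```bash
python3 - <<'E'
from h import *
p=manip.read_camera("top"); save(p,"topc.png",(210,165,350,245),5.7)
save(p,"topd.png",(140,190,200,240),10)
for t in ["plate","scraper","clod_1"]:
    for r in manip.trace(t,p):
        m=r["mask"].astype(np.uint8); c=cv2.minAreaRect(cv2.findNonZero(m)); print(t,r["p"],r["centre"],c,m.sum())
s=manip.read_camera("side"); save(s,"sidec.png",(220,150,300,290),4.2)
for r in manip.trace("scraper",s): print(r["p"],r["centre"],cv2.boundingRect(r["mask"].astype(np.uint8)))
for px in [(179,209),(154,227)]: print(onz(p,px,124))
E
```

```text
plate 0.88 [280.8, 206.6] ((282.9776306152344, 205.99270629882812), (47.07648468017578, 110.23094177246094), 81.52884674072266) 4651
scraper 0.77 [181.4, 209.9] ((179.5, 210.5), (13.0, 17.0), 90.0) 226
scraper 0.57 [154.4, 227.4] ((154.0, 226.0), (14.0, 20.0), 90.0) 264
clod_1 0.59 [285.9, 194.6] ((286.5, 194.0), (8.0, 11.0), 90.0) 93
clod_1 0.4 [271.7, 196.6] ((272.0, 196.0), (10.0, 12.0), 90.0) 112
clod_1 0.37 [281.5, 207.4] ((282.5509338378906, 206.05624389648438), (45.519195556640625, 108.77888488769531), 81.52884674072266) 4393
0.87 [243.7, 231.9] (234, 205, 19, 58)
[548.51244372 363.19643791 124.        ]
[499.05908308 427.8868015  124.        ]
```

View pics/topc.png

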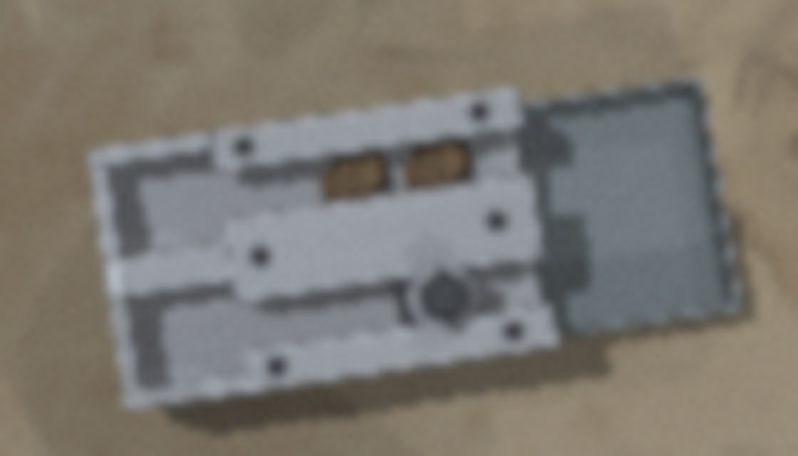

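View pics/topd.png

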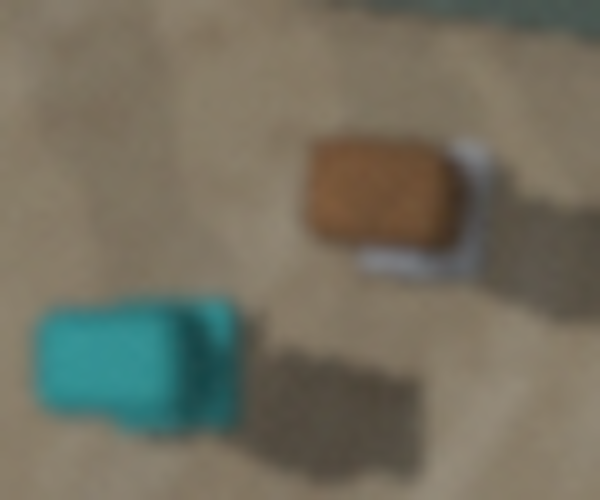

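View pics/sidec.png

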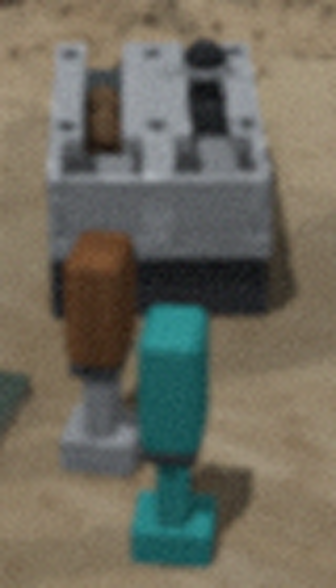

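```bash
python3 - <<'E'
from h import *
from scipy.optimize import least_squares
p=manip.read_camera("top"); s=manip.read_camera("side")
def tri(a,b):
    o1,d1=ray(p,a);o2,d2=ray(s,b)
    t=np.linalg.lstsq(np.c_[d1,-d2],o2-o1,rcond=None)[0]; x,y=o1+d1*t[0],o2+d2*t[1]
    return (x+y)/2,np.linalg.norm(x-y)
print("drawer",tri((155.5,172),(190,213)))
print("cab front right top",tri((148,148),(163,166)), tri((154,63),(162,166)))
T=lambda u,v:(u/5.7+210,v/5.7+165)
pc=[T(90,152),T(127,408),T(556,345),T(517,90)]
X=[(63,105),(-63,105),(-63,-105),(63,-105)]
def W(q,x,y,z):
    c,sn=np.cos(q[2]),np.sin(q[2]); return np.array([q[0]+c*x-sn*y,q[1]+sn*x+c*y,z])
f=lambda q:np.concatenate([proj(p,W(q,*a,95))-b for a,b in zip(X,pc)])
r=least_squares(f,[500,180,0]); print(r.x,r.fun)
# side check: plate top corners in side crop (scale4.2, off 220,150)
for a in X: print(proj(s,W(r.x,*a,95)),((proj(s,W(r.x,*a,95))-[220,150])*4.2).round())
print("holes")
print("pocket_b",W(r.x,32,71,95),"slot open end",W(r.x,32,-105,57))
for px in [(286.5,194),(272,196)]: print("clod",onz(p,px,75))
print(tri((177.5,209),(243,207)))
E
```

```text
drawer (array([644.16105911, 427.18736379, 134.54231221]), np.float64(1.9594354555814246))
cab front right top (array([690.58788935, 430.08481198, 232.45978926]), np.float64(4.958638993474552)) (array([802.12668251, 395.06651794, 243.12582937]), np.float64(198.23811657909283))
[5.56534976e+02 1.27303275e+02 1.68144612e-01] [-0.29883897 -0.30020714 -0.24976255  0.37103787  0.34618156  0.21734968
  0.20870363 -0.30271809]
[230.63739597 192.09750638] [ 45. 177.]
[284.38738832 191.51590267] [270. 174.]
[278.75875816 158.90893562] [247.  37.]
[233.13002793 159.37829443] [55. 39.]
holes
pocket_b [576.20158623 202.65726909  95.        ] slot open end [605.65578761  29.13940251  57.        ]
clod [599.41059101  71.71051403  75.        ]
clod [592.84053265 112.13615156  75.        ]
(array([548.59199182, 367.2130059 , 124.02706848]), np.float64(0.3510602039711717))
```

Emit:
arm_command --pt "2.8 -2.9 0.5 0.1 100" --pt "5.6 -5.8 1 0.2 100" --pt "8.4 -8.7 1.5 0.3 100" --pt "11.2 -11.6 2 0.35 100" --pt "14 -14.5 2 0.35 100" --pt "16.8 -17.5 2 0.35 100" --pt "19.6 -20.4 2 0.35 100" --pt "22.4 -23.4 2 0.35 100" --pt "25.2 -26.3 2 0.35 100" --pt "27.5 -28.5 2 0.35 100"

```text
clock: 1.93
tcp_pos: [521.7, 394.3, 238.9]
orientation: [3.141, 0.001, 1.575]
wrist_force: [0.2, -0.1, 0.4]
gripper_width: 1.0
```

Emit:
arm_command --pt "1.5 -1.6 0 0 100" --pt "3 -3.1 0 0 100" --pt "3 -3.1 0 0 100" --pt "3 -3.1 0 0 100"

```text
clock: 2.27
tcp_pos: [550.2, 365.5, 238.6]
orientation: [3.141, 0.0, 1.574]
wrist_force: [-0.6, 0.5, 0.0]
gripper_width: 1.0
```

```bash
cat >> h.py <<'E'
def wpose():
    s=manip.sense(); p=manip.read_camera("wrist"); T=np.eye(4); T[:3,:3]=Ro.from_euler('xyz',s["orientation"]).as_matrix(); T[:3,3]=s["tcp_pos"]
    p["Twc"]=T@p["T_tool_cam"]; return s,p
def wproj(p,X):
    c=np.linalg.inv(p["Twc"])@np.append(X,1); th=np.arctan2(np.hypot(c[0],c[1]),c[2]); ph=np.arctan2(c[1],c[0]); K=p["camera_matrix"]
    return np.array([K[0,2]+K[0,0]*th*np.cos(ph),K[1,2]+K[1,1]*th*np.sin(ph)])
def wonz(p,px,z):
    K=p["camera_matrix"]; a=(px[0]-K[0,2])/K[0,0]; b=(px[1]-K[1,2])/K[1,1]; th=np.hypot(a,b); d=np.array([np.sin(th)*a/th,np.sin(th)*b/th,np.cos(th)])
    d=p["Twc"][:3,:3]@d; o=p["Twc"][:3,3]; return o+d*(z-o[2])/d[2]
def W(q,x,y,z):
    c,sn=np.cos(q[2]),np.sin(q[2]); return np.array([q[0]+c*x-sn*y,q[1]+sn*x+c*y,z])
E
python3 - <<'E'
from h import *
s,p=wpose(); save(p,"w1.png",s=1.5); print(s["tcp_pos"],s["orientation"],s["clock"],p["Twc"],p["camera_matrix"])
for r in manip.trace("scraper",p): print(r["p"],r["centre"],cv2.boundingRect(r["mask"].astype(np.uint8)))
print(wproj(p,[548,366,124]),wproj(p,[548,366,0]))
E
```

```text
[550.19782297 365.49882515 238.58471218] [3.14139764e+00 1.38295830e-04 1.57440287e+00] 2.2667 [[-3.14200784e-03  9.60858653e-01  2.77021257e-01  4.73417360e+02]
 [ 9.99994880e-01  2.85111474e-03  1.45286137e-03  3.64069970e+02]
 [ 6.06175028e-04  2.77024403e-01 -9.60862692e-01  4.04149670e+02]
 [ 0.00000000e+00  0.00000000e+00  0.00000000e+00  1.00000000e+00]] [[297.31863964   0.         251.41022392]
 [  0.         297.31863964 194.64082613]
 [  0.           0.           1.        ]]
0.68 [252.8, 177.3] (234, 153, 40, 51)
0.67 [316.1, 139.8] (291, 121, 54, 39)
[252.97517308 188.54925652] [252.46140686 165.44611239]
```

View pics/w1.png

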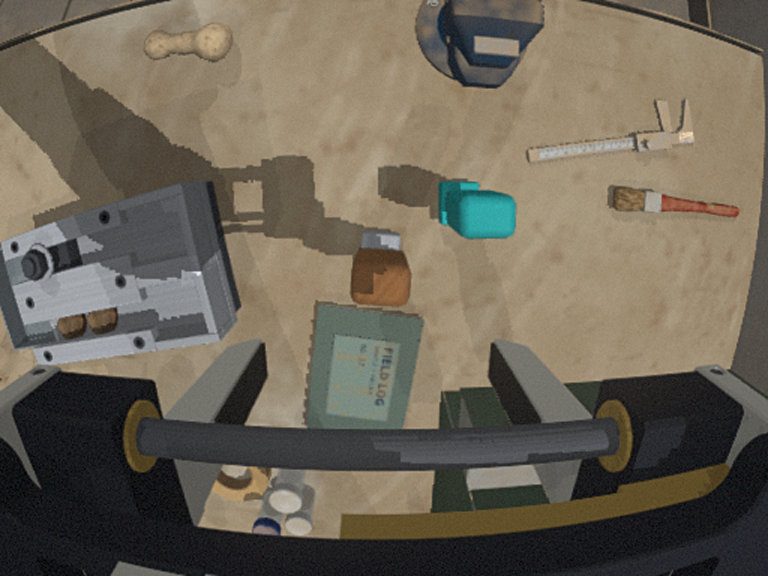

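The wrist view shows the brown scraper at (253,180), jaws either side of it in columns, turquoise copy at (318,140). Crop next.

```bash
python3 - <<'E'
from h import *
s,p=wpose(); im=p["img"].copy()
save(p,"w1c.png",(220,140,290,215),8)
cv2.imwrite("pics/w1p.png",cv2.resize(im[110:255,0:170][:,:,::-1],None,fx=4.5,fy=4.5,interpolation=cv2.INTER_CUBIC))
E
```

```text
(no output)
```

View pics/w1c.png

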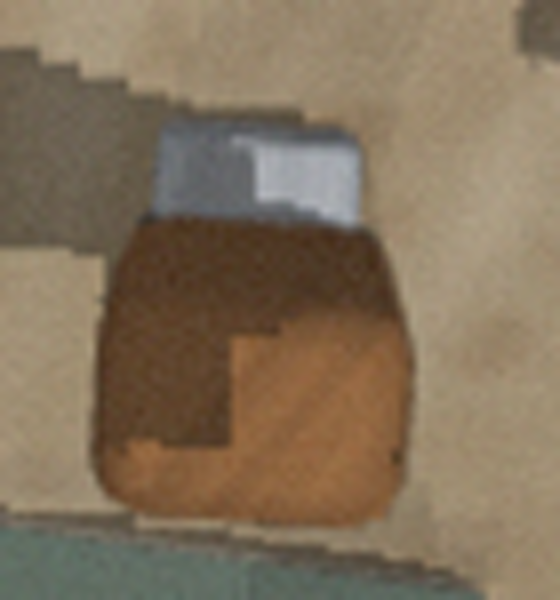

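View pics/w1p.png

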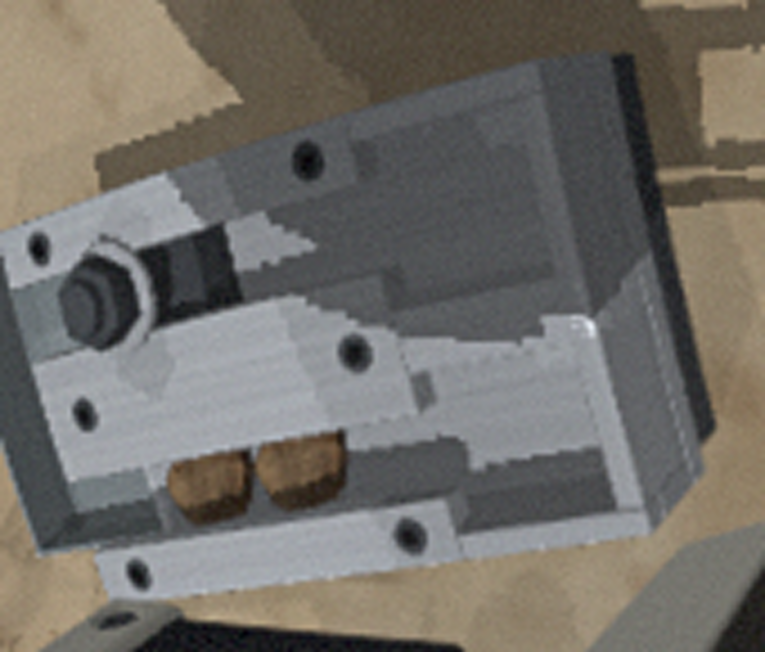

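```bash
python3 - <<'E'
from h import *
s,p=wpose()
from scipy.optimize import least_squares
C=lambda u,v:(220+u/8,140+v/8)
print("far top edge",wonz(p,C(253,522),122),"L/R",wonz(p,C(97,470),115),wonz(p,C(410,460),115))
for q in [(157,122),(362,130)]: print("foot bottom front?",wonz(p,C(*q),0),wonz(p,C(*q),20))
for q in ([548.5,365.5,-0.03],[548.5,365.5,0]):
    print([((wproj(p,W(q,x,y,z))-[220,140])*8).round() for x,y,z in [(-19,-17,0),(-19,17,0),(-19,-17,20),(-19,17,20),(15,-20,124),(15,20,124),(-15,-20,124),(-15,20,124)]])
# plate check
q=[556.5,127.3,.1681]
c=lambda X:((wproj(p,X)-[0,110])*4.5).round()
print("plate pred",[c(W(q,x,y,95)) for x,y in [(63,105),(-63,105),(63,-105),(32-23,45),(32+23,45),(32+12,45)]])
E
```

```text
far top edge [563.73686957 367.3939223  122.        ] L/R [559.22455922 347.52743124 115.        ] [557.6071989  387.31344598 115.        ]
foot bottom front? [531.71820837 350.9405763    0.        ] [528.74187141 351.68972583  20.        ]
foot bottom front? [532.8351382  386.10414976   0.        ] [529.8035401  385.11354871  20.        ]
[array([146., 106.]), array([345., 114.]), array([141., 123.]), array([349., 131.]), array([ 73., 519.]), array([395., 531.]), array([ 77., 283.]), array([408., 295.])]
[array([143., 109.]), array([341., 111.]), array([137., 127.]), array([346., 128.]), array([ 77., 524.]), array([399., 526.]), array([ 74., 288.]), array([405., 290.])]
plate pred [array([648., 527.]), array([533.,  48.]), array([105., 598.]), array([403., 366.]), array([450., 526.]), array([439., 489.])]
```

Emit:
arm_command --force 40 --pt "-0.1 0.15 -4 -0.03 100" --pt "-0.1 0.15 -8 -0.03 100" --pt "-0.1 0.15 -12 -0.03 100" --pt "-0.1 0.15 -14.5 -0.03 100" --pt "-0.1 0.15 -16 -0.03 100" --pt "-0.1 0.15 -16 -0.03 100"

```text
clock: 2.97
tcp_pos: [545.7, 368.1, 74.9]
orientation: [-3.137, 0.003, 1.549]
wrist_force: [-0.0, -0.4, -0.6]
gripper_width: 1.001
```

Emit:
arm_command --force 40 --pt "0 0 0 0 60" --pt "0 0 0 0 45" --pt "0 0 0 0 30" --pt "0 0 0 0 20" --pt "0 0 0 0 20" --pt "0 0 0 0 20" --pt "0 0 0 0 20"

```text
clock: 3.55
tcp_pos: [548.6, 368.1, 79.2]
orientation: [3.141, -0.0, 1.547]
wrist_force: [-0.6, -0.3, 0.3]
gripper_width: 0.55
```

Emit:
arm_command --pt "0 0 0 0 20" --pt "0 0 0 0 20" --pt "0 0 0 0 20" --pt "0 0 0 0 20" --pt "0 0 0 0 20"

```text
clock: 3.97
tcp_pos: [548.5, 368.1, 78.7]
orientation: [3.141, -0.0, 1.547]
wrist_force: [-0.2, -0.2, 2.3]
gripper_width: 0.433
```

Emit:
arm_command --pt "0 0 1 0 20" --pt "0 0 3 0 20" --pt "0 0 6 0 20" --pt "0 0 9 0 20" --pt "0 0 12 0 20" --pt "0 0 13 0 20" --pt "0 0 13 0 20" --pt "0 0 13 0 20"

```text
clock: 4.63
tcp_pos: [548.0, 367.8, 208.2]
orientation: [-3.142, 0.0, 1.547]
wrist_force: [-0.9, -0.4, -3.5]
gripper_width: 0.428
```

```bash
python3 - <<'E'
from h import *
s,p=wpose(); print(s["tcp_pos"],s["orientation"],s["gripper_width"],s["wrist_force"]); save(p,"w2.png",s=1.5)
t=manip.read_camera("side"); save(t,"s2.png",(200,120,320,260),4.2)
t=manip.read_camera("top"); save(t,"t2.png",(130,150,330,250),4)
E
```

```text
[548.02417725 367.79944002 208.21008003] [-3.14153460e+00  1.13036995e-04  1.54707026e+00] 0.42839345449897914 [-0.93412727 -0.42778701 -3.45200955]
```

View pics/w2.png

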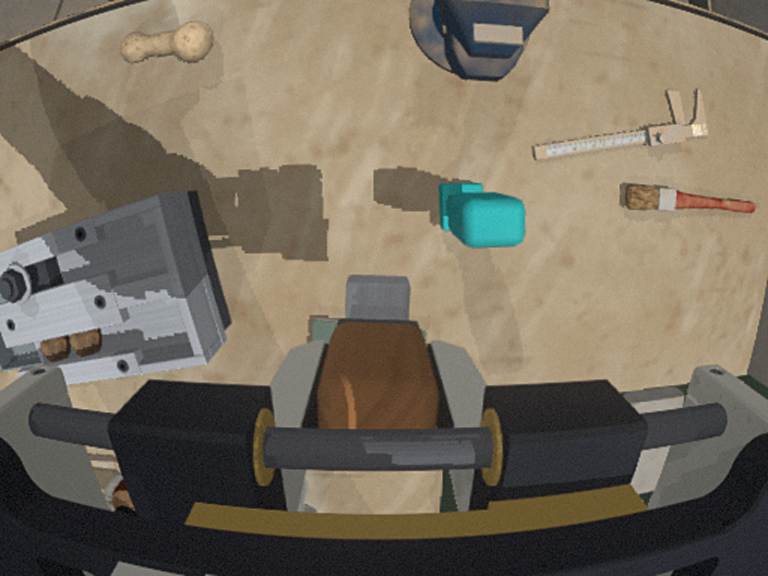

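View pics/s2.png

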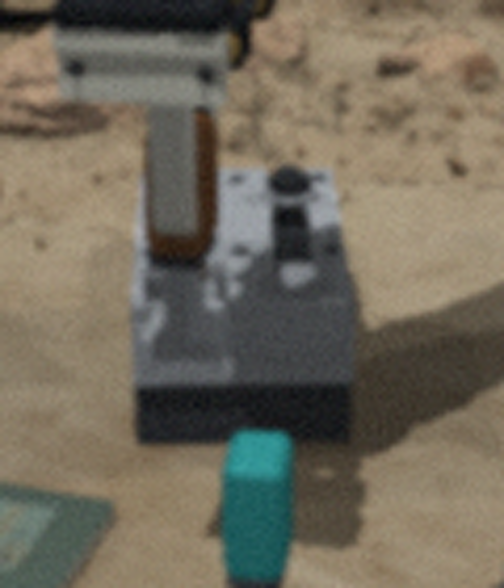

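```bash
python3 - <<'E'
from h import *
s,p=wpose(); save(p,"w2c.png",(210,170,300,260),7)
print(s["tcp_pos"])
for q in ([548,367.8,-0.024],):
    print([((wproj(p,W(q,x,y,z))-[210,170])*7).round() for x,y,z in [(-19,-17,129.5),(-19,17,129.5),(-19,-17,149.5),(-19,17,149.5)]])
C=lambda u,v:(210+u/7,170+v/7)
E
```

```text
[547.43821673 367.39359991 206.45350669]
[array([162.,  81.]), array([445.,  81.]), array([151., 123.]), array([458., 123.])]
```

View pics/w2c.png

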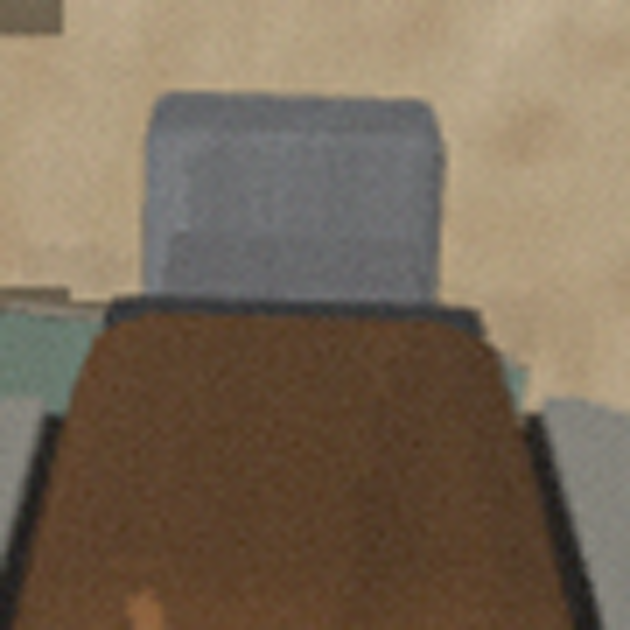

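View pics/t2.png

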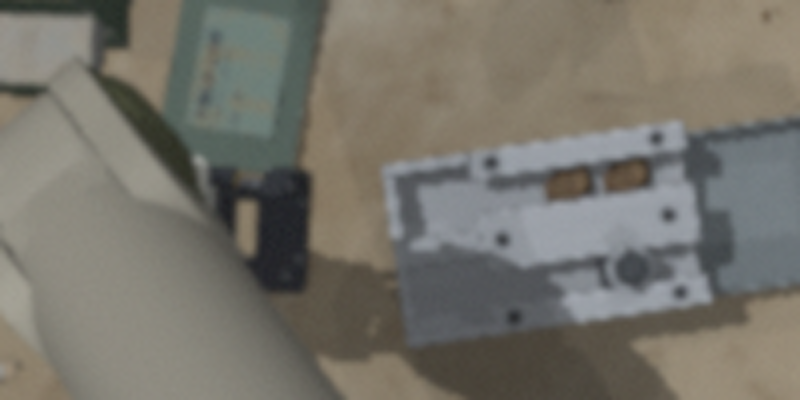

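Emit:
arm_command --pt "0.5 -2.5 0 0.07 20" --pt "1 -5.5 0 0.14 20" --pt "1.5 -8.5 0 0.2 20" --pt "2 -11.5 0 0.2 20" --pt "2.5 -14.5 0 0.2 20" --pt "2.8 -16.2 0 0.2 20" --pt "2.8 -16.5 0 0.2 20" --pt "2.8 -16.5 0 0.2 20" --pt "2.8 -16.5 0 0.2 20"

```text
clock: 5.58
tcp_pos: [576.0, 204.0, 207.9]
orientation: [-3.141, -0.001, 1.747]
wrist_force: [0.3, -0.1, -2.7]
gripper_width: 0.43
```

```bash
python3 - <<'E'
from h import *
s,p=wpose(); print(s["tcp_pos"],s["orientation"],s["clock"]); save(p,"w3.png",(0,100,400,310),2)
q=[556.5,127.3,.1681]
print("w pred",[((wproj(p,W(q,x,y,95))-[0,100])*2).round() for x,y in [(63,105),(-63,105),(9,45),(55,45),(9,97),(55,97)]])
t=manip.read_camera("side"); save(t,"s3.png",(210,110,310,230),5)
print("side pred",[((proj(t,W(q,x,y,95))-[210,110])*5).round() for x,y in [(63,105),(-63,105),(9,97),(55,97)]])
E
```

```text
[575.97236214 203.95903454 207.91369477] [-3.14057883e+00 -6.13783178e-04  1.74748084e+00] 5.5833
w pred [array([569., 243.]), array([577., -14.]), array([448., 136.]), array([450., 227.]), array([557., 137.]), array([554., 228.])]
side pred [array([103., 410.]), array([372., 408.]), array([218., 402.]), array([121., 403.])]
```

View pics/w3.png

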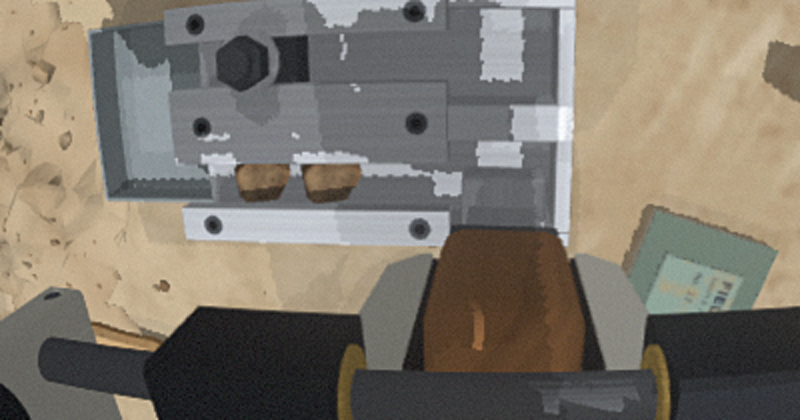

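View pics/s3.png

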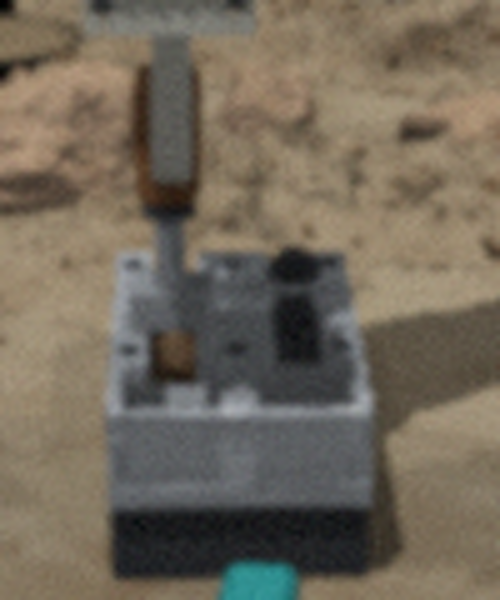

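```bash
python3 - <<'E'
from h import *
t=manip.read_camera("side")
q=[576,204,.168]
for z in (140,170,195,245): print(z,[((proj(t,W(q,x,20,z))-[210,110])*5).round() for x in (15,-15)])
print([((proj(t,W(q,x,14,170))-[210,110])*5).round() for x in (7,-7)],[((proj(t,W(q,x,17,z))-[210,110])*5).round() for x in (19,-19) for z in (129,149)])
save(t,"s4.png",(230,115,265,190),8)
E
```

```text
140 [array([136., 311.]), array([200., 310.])]
170 [array([134., 251.]), array([200., 250.])]
195 [array([133., 200.]), array([199., 199.])]
245 [array([131.,  94.]), array([198.,  93.])]
[array([152., 246.]), array([182., 246.])] [array([128., 330.]), array([127., 291.]), array([209., 329.]), array([209., 290.])]
```

View pics/s4.png

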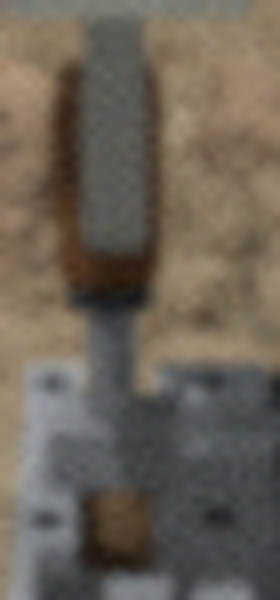

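Emit:
arm_command --pt "0 0 -2 0 20" --pt "0 0 -3.3 0 20" --pt "0 0 -4 0 20" --pt "0 0 -4.8 0 20" --pt "0 0 -5.6 0 20" --pt "0 0 -5.6 0 20"

```text
clock: 6.23
tcp_pos: [575.8, 203.2, 151.3]
orientation: [-3.14, 0.0, 1.748]
wrist_force: [0.2, 0.4, -3.7]
gripper_width: 0.43
```

Emit:
arm_command --pt "0 0 -0.7 0 20" --pt "0 0 -1.4 0 20" --pt "0 0 -1.4 0 20" --pt "0 0 -1.4 0 20"

```text
clock: 6.57
tcp_pos: [576.2, 203.0, 138.3]
orientation: [-3.141, 0.0, 1.747]
wrist_force: [-0.7, -0.2, -3.6]
gripper_width: 0.431
```

```bash
python3 - <<'E'
from h import *
s,p=wpose(); print(s["tcp_pos"],s["orientation"],s["wrist_force"],s["ft_torque"]); save(p,"w4.png",(0,60,400,310),2)
t=manip.read_camera("side"); save(t,"s5.png",(210,110,310,230),5)
E
```

```text
[576.19641412 202.97332055 138.29624273] [-3.14099275e+00  1.52679960e-04  1.74703471e+00] [-0.65893001 -0.15784751 -3.5589217 ] [ 0.1227434   0.00650306 -0.03403773]
```

View pics/w4.png

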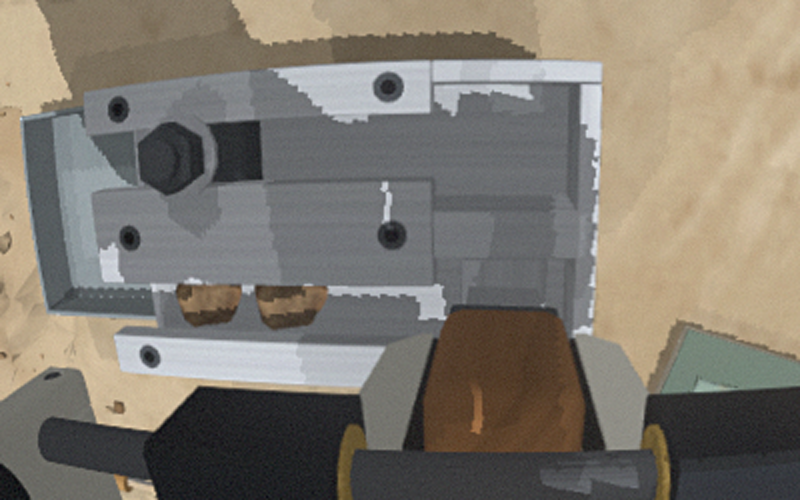

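View pics/s5.png

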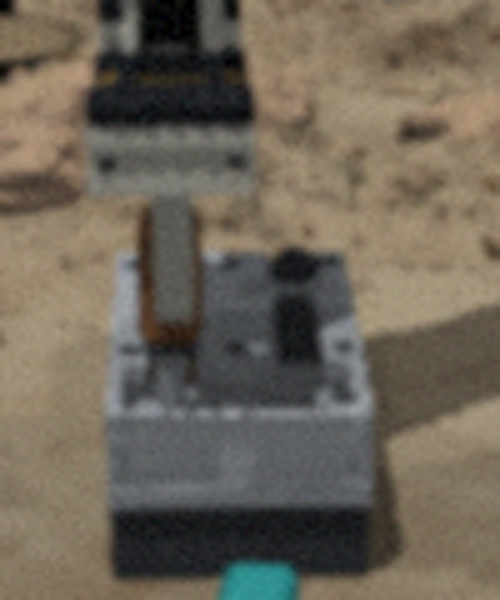

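Emit:
arm_command --pt "0.1 -0.59 -0.1 0 20" --pt "0.2 -1.18 -0.1 0 20" --pt "0.3 -1.77 -0.1 0 20" --pt "0.4 -2.37 -0.1 0 20" --pt "0.5 -2.96 -0.1 0 20" --pt "0.6 -3.55 -0.1 0 20" --pt "0.7 -4.14 -0.1 0 20" --pt "0.8 -4.73 -0.1 0 20" --pt "0.9 -5.32 -0.1 0 20" --pt "1.0 -5.92 -0.1 0 20"

```text
clock: 7.5
tcp_pos: [586.5, 143.3, 137.6]
orientation: [3.142, -0.0, 1.747]
wrist_force: [-1.4, 0.3, -2.8]
gripper_width: 0.429
```

```bash
python3 - <<'E'
from h import *
s,p=wpose(); print(s["tcp_pos"],s["orientation"],s["wrist_force"],s["ft_torque"]); save(p,"w5.png",(0,60,400,310),2)
E
```

```text
[586.47578842 143.31577259 137.63209998] [ 3.14152561e+00 -7.88625925e-05  1.74697328e+00] [-1.41003862  0.30819492 -2.82982664] [ 0.15914021 -0.0169395  -0.02460223]
```

View pics/w5.png

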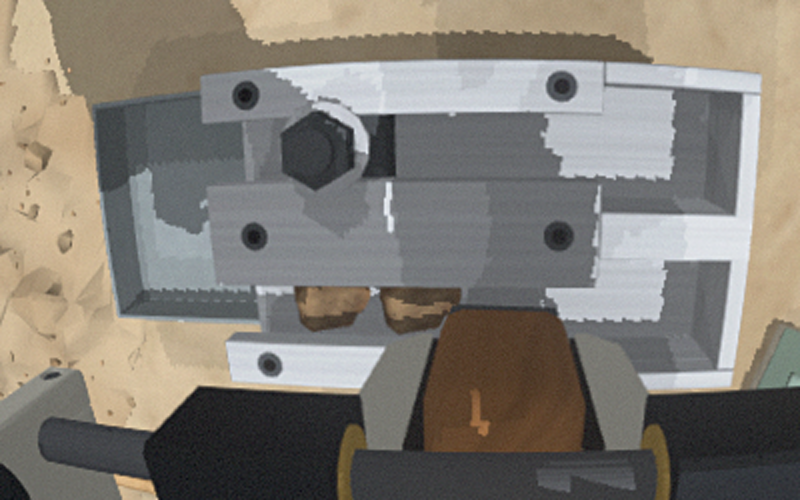

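Emit:
arm_command --pt "0.1 -0.59 0 0 20" --pt "0.2 -1.18 0 0 20" --pt "0.3 -1.77 0 0 20" --pt "0.4 -2.37 0 0 20" --pt "0.5 -2.96 0 0 20" --pt "0.6 -3.55 0 0 20" --pt "0.7 -4.14 0 0 20" --pt "0.8 -4.73 0 0 20" --pt "0.9 -5.32 0 0 20" --pt "1.0 -5.92 0 0 20"

```text
clock: 8.38
tcp_pos: [596.5, 84.0, 137.6]
orientation: [-3.142, 0.0, 1.747]
wrist_force: [-0.2, -0.1, -3.4]
gripper_width: 0.431
```

```bash
python3 - <<'E'
from h import *
s,p=wpose(); print(s["tcp_pos"],s["orientation"],s["wrist_force"],s["ft_torque"]); save(p,"w6.png",(0,60,400,310),2)
E
```

```text
[596.49104016  83.98179346 137.60135033] [-3.14158829e+00  9.78111750e-05  1.74697421e+00] [-0.21628684 -0.10196801 -3.41210946] [ 0.12113635  0.13342819 -0.06013072]
```

View pics/w6.png

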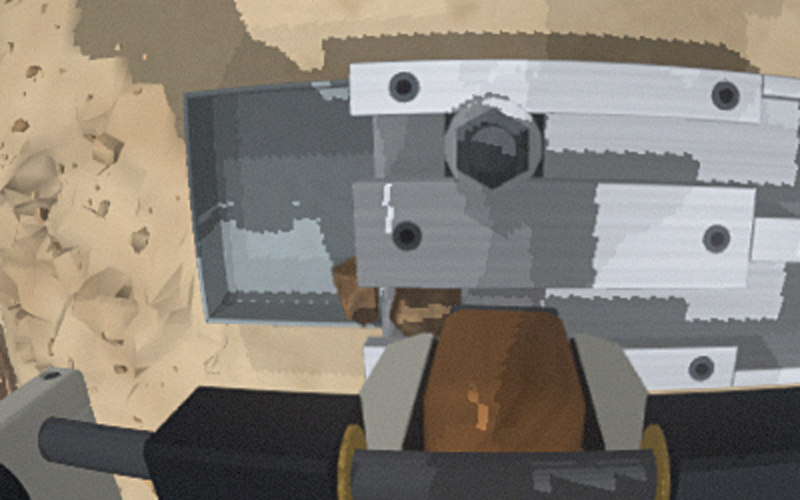

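Emit:
arm_command --pt "0.08 -0.49 0 0 20" --pt "0.17 -0.99 0 0 20" --pt "0.25 -1.48 0 0 20" --pt "0.33 -1.97 0 0 20" --pt "0.42 -2.46 0 0 20" --pt "0.5 -2.96 0 0 20" --pt "0.58 -3.45 0 0 20" --pt "0.67 -3.94 0 0 20" --pt "0.75 -4.43 0 0 20" --pt "0.83 -4.93 0 0 20"

```text
clock: 9.27
tcp_pos: [604.8, 34.8, 137.6]
orientation: [3.141, 0.0, 1.747]
wrist_force: [0.2, -0.7, -2.9]
gripper_width: 0.433
```

```bash
python3 - <<'E'
from h import *
s,p=wpose(); print(s["tcp_pos"],s["orientation"],s["wrist_force"],s["ft_torque"]); save(p,"w7.png",(0,60,400,310),2)
p=manip.read_camera("top"); save(p,"t7.png",(230,165,350,245),6)
E
```

```text
[604.78520456  34.8473465  137.640741  ] [3.14149628e+00 1.66825180e-05 1.74693715e+00] [ 0.23006741 -0.66219386 -2.88664207] [0.03718088 0.00884171 0.01482398]
```

View pics/w7.png

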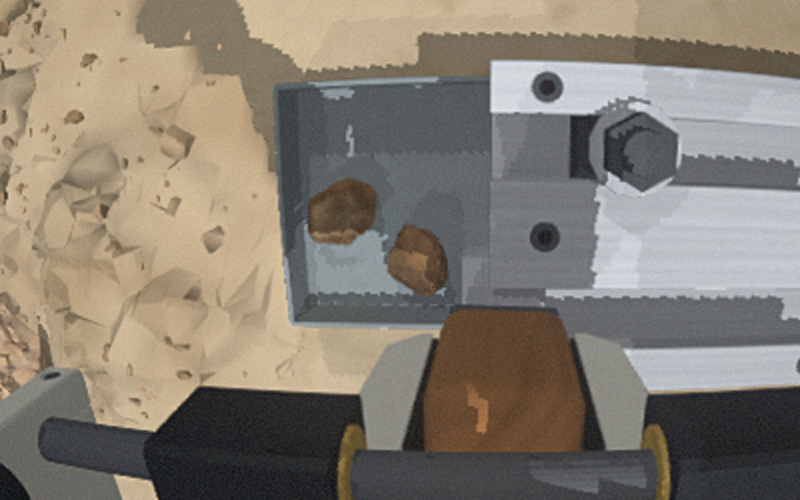

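View pics/t7.png

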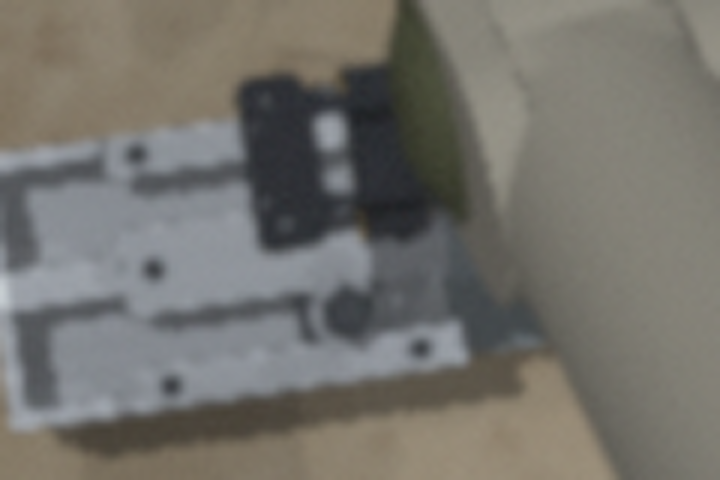

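Emit:
arm_command --pt "0.17 -0.99 0 0 20" --pt "0.33 -1.97 0 0 20" --pt "0.5 -2.96 0 0 20" --pt "0.67 -3.94 0 0 20" --pt "0.75 -4.45 0 0 20" --pt "0.75 -4.45 1 0 20" --pt "0.75 -4.45 3 0 20" --pt "0.75 -4.45 5.5 0 20" --pt "0.75 -4.45 8 0 20" --pt "0.75 -4.45 8 0 20"

```text
clock: 10.2
tcp_pos: [614.5, -8.5, 223.0]
orientation: [3.134, 0.001, 1.747]
wrist_force: [0.9, 0.4, -2.4]
gripper_width: 0.432
```

```bash
python3 - <<'E'
from h import *
s,p=wpose(); print(s["tcp_pos"],s["orientation"],s["wrist_force"],s["ft_torque"]); save(p,"w8.png",(0,60,400,310),2)
E
```

```text
[614.50253957  -8.49974618 223.02477109] [3.13421219e+00 5.38064906e-04 1.74725352e+00] [ 0.94338193  0.42637607 -2.44002684] [ 0.07137432 -0.06252467 -0.0534507 ]
```

View pics/w8.png

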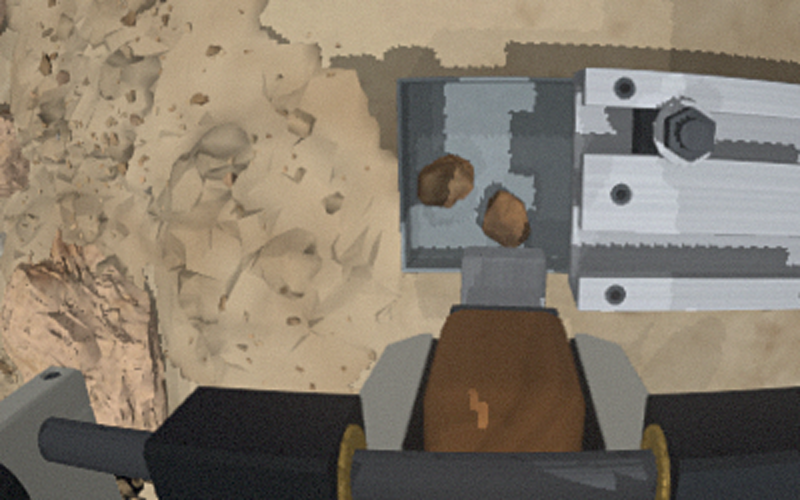

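Emit:
arm_command --pt "-0.3 2 0 0 20" --pt "-0.9 5.5 0 0 20" --pt "-1.5 9 0 0 20" --pt "-2.1 12.5 0 0 20" --pt "-2.7 16 0 0 20" --pt "-3.3 19.5 0 -0.05 20" --pt "-3.9 23 0 -0.1 20" --pt "-4.5 26.5 0 -0.15 20" --pt "-5.1 30 0 -0.2 20" --pt "-5.7 33.5 0 -0.2 20"

```text
clock: 11.08
tcp_pos: [553.8, 327.5, 216.6]
orientation: [-3.14, 0.001, 1.544]
wrist_force: [1.1, -0.4, -3.0]
gripper_width: 0.431
```

Emit:
arm_command --pt "-0.5 2.5 0 0 20" --pt "-0.7 4.2 0 0 20" --pt "-0.7 4.2 0 0 20" --pt "-0.7 4.2 0 0 20" --pt "-0.7 4.2 0 0 20"

```text
clock: 11.5
tcp_pos: [548.6, 366.0, 217.0]
orientation: [-3.141, 0.002, 1.546]
wrist_force: [-0.6, -0.7, -3.1]
gripper_width: 0.431
```

```bash
python3 - <<'E'
from h import *
s,p=wpose(); print(s["tcp_pos"],s["orientation"],s["wrist_force"],s["ft_torque"],s["clock"]); save(p,"w9.png",s=1.5)
E
```

```text
[548.55974053 366.01433067 217.00077137] [-3.14115474e+00  1.84245135e-03  1.54564751e+00] [-0.60534699 -0.65441578 -3.05542954] [ 0.00948623 -0.02071353 -0.04674887] 11.5
```

View pics/w9.png

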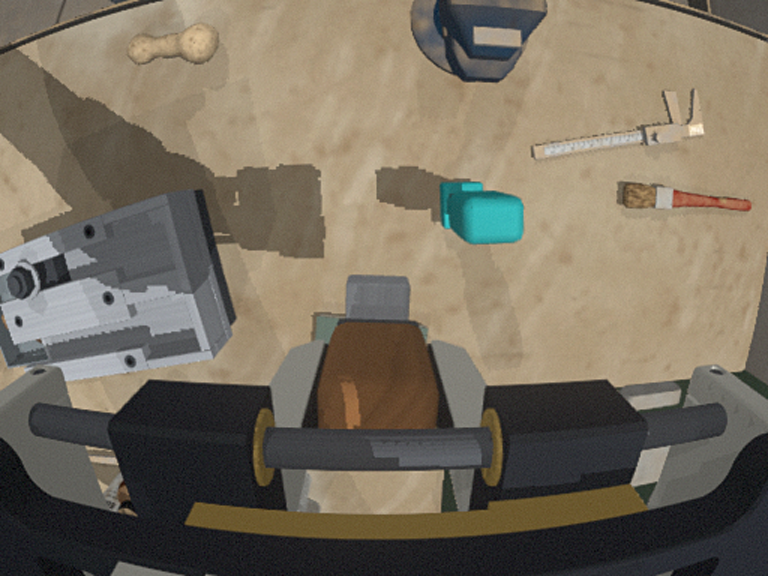

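Emit:
arm_command --pt "-0.3 0 -3 0 20" --pt "-0.4 0 -6 0 20" --pt "-0.4 0 -9 0 20" --pt "-0.4 0 -11.5 0 20" --pt "-0.4 0 -13 0 20" --pt "-0.4 0 -13.4 0 20" --pt "-0.4 0 -13.4 0 20" --pt "-0.4 0 -13.4 0 20"

```text
clock: 12.22
tcp_pos: [545.1, 367.2, 84.4]
orientation: [3.141, -0.0, 1.546]
wrist_force: [-0.9, 0.2, -2.7]
gripper_width: 0.43
```

Emit:
arm_command --pt "0 0 -0.2 0 20" --pt "0 0 -0.4 0 20" --pt "0 0 -0.4 0 20" --pt "0 0 -0.4 0 20"

```text
clock: 12.55
tcp_pos: [544.4, 368.0, 80.2]
orientation: [3.141, -0.001, 1.547]
wrist_force: [-0.5, -0.5, -3.6]
gripper_width: 0.43
```

Emit:
arm_command --pt "0 0 -0.1 0 20" --pt "0 0 -0.15 0 20" --pt "0 0 -0.15 0 20" --pt "0 0 -0.15 0 20"

```text
clock: 12.88
tcp_pos: [544.4, 368.0, 78.7]
orientation: [3.141, -0.0, 1.547]
wrist_force: [-1.8, -1.2, 4.0]
gripper_width: 0.429
```

Emit:
arm_command --pt "0 0 0 0 48" --pt "0 0 0 0 55" --pt "0 0 0 0 65" --pt "0 0 0 0 80" --pt "0 0 0 0 90" --pt "0 0 0 0 90" --pt "0 0 0 0 90" --pt "0 0 0 0 90"

```text
clock: 13.55
tcp_pos: [544.2, 367.9, 78.1]
orientation: [3.142, 0.0, 1.547]
wrist_force: [-0.5, 0.3, -0.5]
gripper_width: 0.887
```

Emit:
arm_command --pt "0 0 1 0 90" --pt "0 0 3 0 90" --pt "0 0 6 0 90" --pt "0 0 10 0 90" --pt "0 0 14 0 90" --pt "0 0 17 0 90" --pt "-2 3 18 0 90" --pt "-5 6 18 0 90" --pt "-8 9 18 0 90" --pt "-8 9 18 0 90"

```text
clock: 14.38
tcp_pos: [456.6, 465.2, 259.6]
orientation: [-3.139, -0.005, 1.557]
wrist_force: [-1.0, 0.8, -0.4]
gripper_width: 0.898
```

```bash
python3 - <<'E'
from h import *
s,p=wpose(); print(s["tcp_pos"],s["wrist_force"],s["clock"],s["gripper_width"]); save(p,"w10.png",s=1.5)
t=manip.read_camera("side"); save(t,"s10.png",s=1.5)
t=manip.read_camera("top"); save(t,"t10.png",(140,120,360,290),3.6)
E
```

```text
[456.60320082 465.16718479 259.6413544 ] [-0.96148939  0.78265768 -0.37865175] 14.3833 0.898091393013243
```

View pics/w10.png

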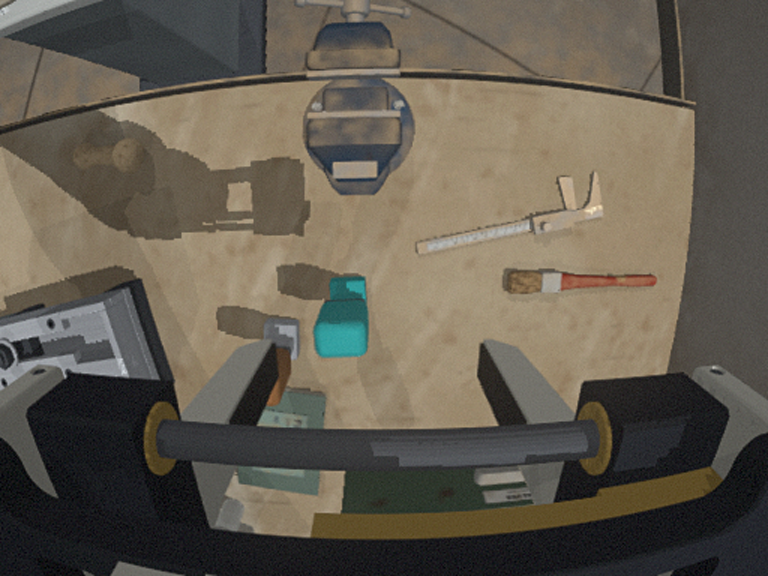

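View pics/s10.png

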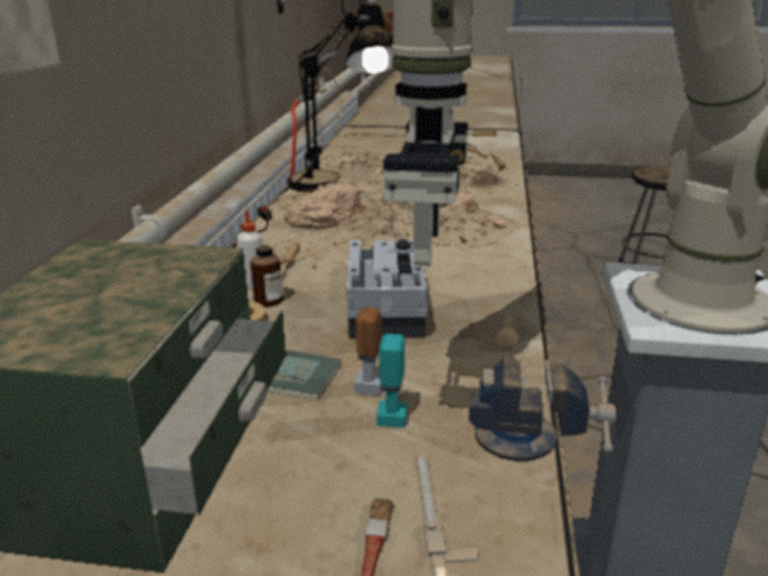

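View pics/t10.png

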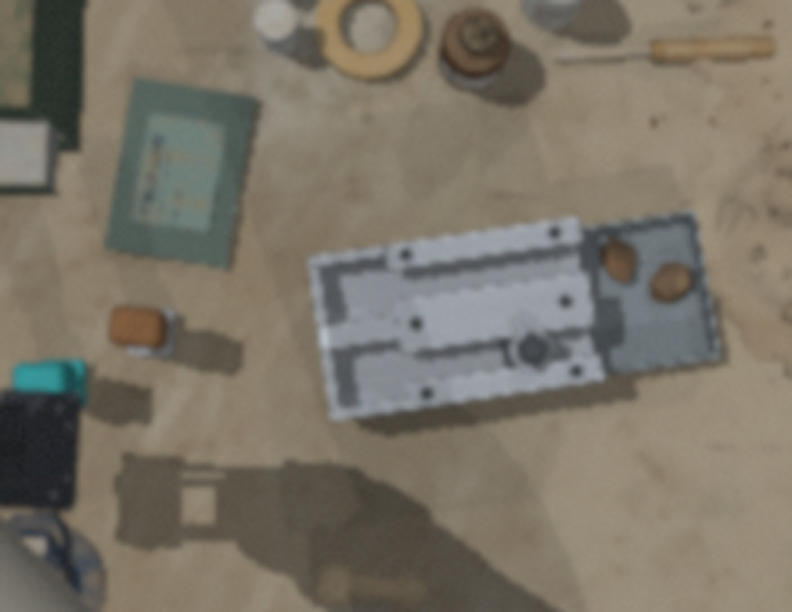

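Both lumps are in the tray, at crop pixels (618,260) and (671,283). The scraper stands upright at (140,328). The bolt, toe bone and chisel are where they were, and the gripper is clear. I'm handing the job in.

```bash
python3 - <<'E'
from h import *
print(manip.close_job())
E
```

```text
the job is handed in; nothing more can be done
None
```

The job is done and handed in at about 14.5 s; no verdict was reported. I gripped the wooden-handled scraper across its handle and lowered its foot through the pocket of the x = +32 mm slot. I then pushed it along the slot until both lumps fell into the tray. The foot ran out of the open end, and I set the scraper down upright about 4 mm from where it had stood.

- **Lumps and scraper:** the last pictures show both lumps lying in the tray and the scraper standing free.
- **Things to leave alone:** the bolt, the toe bone, the chisel and the turquoise copy look unmoved. I judged this by eye and did not measure them again.
- **Forces:** the wrist force stayed around 4 N at every reading, which came at the end of each move, not continuously.
- **Small disagreements:** the wrist camera put things 1–2 mm further out in x than the top camera, and the scraper may have sat about 0.03 rad turned in the jaws. Both were well within the slot's clearance.

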